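Load a printing block in the carving jig and hold the cam clamp at full lift

TASK

Lay the wooden printing block flat in the carving jig, carved face up, in the gap between the fixed fence and the sliding jaw, centred across the jaw with its long side running from jaw to fence, and let go of it. Then swing the jig's cam lever by its knob to the cam's highest lift, not short of it and not past it (there the lever lies over the small stud and points straight away from the jaw), so that the jaw grips the block against the fence. The lever has no catch and springs back: finish while still holding the knob there, and leave the bowl, spool and jar where they are.

Things in the scene. Friction and masses are not known exactly. Their poses are not given: they have to be found in the camera images.
- block: Loose wooden printing block, 50 (its x) x 90 (its y, long) x 32 mm high, about 0.11 kg, lying flat on the table to the left or to the right of the jig, carved pattern on top. Origin: centre of its underside; z up. It is the same turned half round. Pick it across the 50 mm width.
- jig: Carving jig fixed to the table: a plywood board 18 mm thick, 150 mm wide (x from -75 to 75), from y = -135 to 155 mm. Origin on the table. At its +y end a fence, 90 mm wide, 28 mm thick, clamping face at y = 125 mm, top 48 mm above the table. Facing it the jaw: a gap of 100 mm for the 90 mm block, open on both x sides.
- nest (a point): Middle of the gap between fence and resting jaw, on the bed (18 mm above the table): where the centre of the block's underside belongs when loaded; axes as the jig's. Closing the jaw slides the block up to 10 mm towards the fence.
- jaw: Sliding jaw of the jig, wood, 60 (x) x 18 x 28 mm, top 47 mm above the table; axes as the jig's. Its face towards the fence is 25 mm along +y from its origin, which lies at the jig's origin with the lever at rest. The cam pushes it up to 15 mm towards +y; it is sprung and closes on the block with about 12 N.
- cam_lever (a joint): Angle of the lever about its upright axis: 0 at rest (pointing along the jig's -x, 4 degrees off), growing counterclockwise seen from above. Lift is greatest at 1.5 rad, lever along the jig's -y; beyond it the jaw backs off; end stop 2.1 rad. A spring pulls it back to 0, about 3 N at the knob at full lift, slightly more as the jaw closes.
- knob (a point): Middle of the grip on the lever's upright round knob, 22 mm in diameter, standing 47 to 107 mm above the table (this point is 82 mm up), 100 mm from the lever's axis. It swings with the lever. The lever arm below it is 20 mm wide and spans 37 to 47 mm above the table.
- cam_axis (a point): Point on the lever's upright axis, 42 mm above the table; at the jig's (0, -45 mm).
- stud (a point): Top of a small steel stud, 10 mm in diameter, on the jig board, 75 mm from the lever's axis, straight below the middle line of the lever when the cam is at its highest lift.
- bowl: White bowl, 110 mm wide, 48 mm high, on the other side of the jig from the block; leave it alone. Origin: centre of its underside.
- spool: Empty wooden spool, 44 mm wide, 50 mm high, beyond the jig to one side; leave it alone. Origin: centre of its underside.
- jar: Low closed amber glass jar, 64 mm wide, 50 mm high, beyond the jig to the other side; leave it alone. Origin: centre of its underside.
Things that resemble listed ones, but are neither listed nor needed, are in the scene too. There is more than one size of the block; the one meant has the size given above.

How it is judged:
By the outcome, as a careful person would: the job done as asked, in the order asked, and still so for the second after the job is handed in, while the arm keeps its last pose, push and grip.
It also fails if it takes over 54 s, if anything falls off the work surface, if the arm or the gripper's body presses on something with over 40 N, if the wrist force passes 120 N, or if a joint passes its speed limit or range.

ROBOT

A 6-joint arm with a two-finger parallel gripper is mounted at the origin on the work surface. World frame = base frame: x ahead of the robot, y to its left, z up, the work surface at z = 0. Lengths are in m, angles in rad, forces in N, time in s.
With the tool pointing down it reaches from about 0.325 to 0.875 m from the base axis. Payload 4.4 kg.
Tool frame: the origin (TCP) lies on the centre line of the jaws, within the pads' length; the fingertips stand 11 mm ahead of it and the grasp point (between the pads) lies 8 mm behind it (arm.nose_length is the distance from the TCP to the fingertips, in m); z points along the fingers, y is the line along which they close (so a half turn about z gives the same grasp; the last joint's range is limited). The gripper opens to 85 mm and grips with 20 to 120 N. Pads are 22 mm wide; open, the fingers measure 114 mm over their backs; the gripper's body (76 mm by 85 mm) begins 54 mm behind the grasp point. The pads swing forward as they close: fully open they stand 13 mm farther back than shut.
Start: joints at [-1.407, 0.207, 1.542, -0, 1.393, -0.15], TCP at [0.178, -0.547, 0.242] pointing down, gripper open.
Joint ranges: [-2.73, 2.73], [-0.86, 2.22], [0.23, 2.46], [-1.11, 4.25], [0.08, 2.63], [-2.82, 2.82]. Speed limits (rad/s): [2.79, 2.79, 3.14, 3.14, 3.14, 3.14].

INTERFACE

Orientations are given as a unit quaternion [x, y, z, w].
In Python, from rig import arm, read_camera gives the robot as it stands. The module is installed in compiled form; this text tells all that it offers.
- The arm moves only by the tool jog_arm, never from a script. Its argument "commands" is a list of rows, each a list of 7 numbers: the turn, a rotation vector about the tool's x, y, z in degrees, then the shift along the tool's x, y, z in m, then the finger opening in m, from 0 to 0.0854. In form: [[rx, ry, rz, dx, dy, dz, gripper], ...]. A call has 1 to 8 rows; each row is the pose to reach, as a shift and turn from the pose commanded when the call began, along the tool's axes at that moment; what a row does not reach only later rows make up. A row lasts 1/8 s, in which the tool goes at most 62.5 mm and 10.7 degrees, less where a joint would pass 70% of its speed; a pose out of reach is approached as far as the arm can. A call with a gripper value outside its range is refused whole. The fingers move at their own pace and stop on an object; "newtons" is the grip in N (left out, the last holds). Time passes only in rows, so rows that repeat a pose let the fingers close. It gives the time, the measured TCP pose, the force, the opening and the grip force at its end, in the units of the state.
- arm.sense(): the state, without advancing time (a new reading comes with each control period).
- read_camera(name): name is "side" or "top" or "wrist"; returns a dict with "pixels" (400x640x3 uint8, red, green, blue), "mtx" (3x3 intrinsics, pixels), "R" (3x3) and "t" (3): a world point X has camera coordinates R X + t. Camera axes: x right, y down, z forward; pixel columns grow to the right and rows downward; lengths in m; the calibration is good to about 2 mm. A picture is of the moment at which its call begins. There is no depth.
- arm.hand_in(): hands the job in; it is judged then, once.
The state is a dict: "clock": time; "joints": joint angles; "joint_vel": joint speeds; "tau": joint torques, N m; "eef_pos": TCP position; "eef_rot": TCP orientation; "wrist_force": force on the tool from outside, world axes, zero at the start; "moment": the same for the moment, N m; "grip_width": finger opening in m; "grasp_force": force on a finger pad.
Only numpy, scipy, OpenCV 4.12 (cv2) and the standard library are available. Lean on these libraries where they do the work, as an engineer would, in place of code of your own. Each camera call takes 0.05 s, during which the arm holds its last target. There are 200 camera calls.

## Working session

There is one attempt and no reset: what is moved stays moved. The work goes in short steps, Python scripts to look and compute and a tool call to move; the robot and the scene stay as the last step left them, time stands still between calls to the robot, and variables do not carry over. Pictures are saved under pics/ and viewed, at most 13 in all, crops included, and the job is handed in when it is done.

Besides the shell and the picture viewer there is one more tool, called after "Call:" as name(argument=value, ...) on one line, values as JSON. jog_arm: Moves the arm, as the interface text tells. Its arguments: {"type":"object","properties":{"commands":{"type":"array"},"newtons":{"type":"number"}},"required":["commands"]}

```bash
mkdir -p pics; cat > h.py <<'E'
import numpy as np, cv2
from rig import arm, read_camera
def snap(n,f):
    c=read_camera(n); cv2.imwrite('pics/'+f,c['pixels'][:,:,::-1]); np.savez('pics/'+f[:-4]+'.npz',**{k:np.array(v) for k,v in c.items() if k in('pixels','mtx','R','t')}); return c
def ray(c,uv,z):
    d=c['R'].T@np.linalg.inv(c['mtx'])@np.array([uv[0],uv[1],1.]); o=-c['R'].T@c['t']
    return o+d*(z-o[2])/d[2]
def proj(c,X):
    p=c['mtx']@(c['R']@np.array(X,float)+c['t']); return p[:2]/p[2]
E
python3 - <<'E'
from h import *
for n in('top','side'):
    c=snap(n,n+'0.png'); print(n,-c['R'].T@c['t'],c['R'].round(2).tolist(),c['mtx'][0,0])
s=arm.sense(); print(s)
E
```

```text
top [0.48903532 0.05664672 1.13080295] [[-0.03, -1.0, 0.0], [-1.0, 0.03, -0.07], [0.07, -0.0, -1.0]] 420.5321154538512
side [0.54880746 0.86087359 0.67535864] [[-1.0, -0.04, -0.0], [-0.02, 0.6, -0.8], [0.03, -0.8, -0.6]] 364.9884915751992
{'clock': 0.1, 'joints': array([-1.40650906e+00,  2.07391328e-01,  1.54283583e+00, -1.03117382e-05,
        1.39350253e+00, -1.50439275e-01]), 'joint_vel': array([ 1.72644918e-03, -7.14893867e-04, -3.26306987e-03,  1.17541642e-03,
       -1.42192387e-05,  2.19194273e-04]), 'tau': array([-7.07073232e-04, -3.84090543e+01, -2.92549467e+01, -3.38759992e-04,
        4.79296039e-03,  8.92354137e-06]), 'eef_pos': array([ 0.17790304, -0.54607836,  0.24119801]), 'eef_rot': array([ 9.87643223e-01,  1.56715420e-01, -1.24723055e-05, -1.06845678e-03]), 'wrist_force': array([-0.46356023, -0.10286831, -0.07859139]), 'moment': array([-0.00345927, -0.04636022, -0.00568344]), 'grasp_force': 0.0, 'grip_width': 0.0854031495966782}
```

View pics/top0.png

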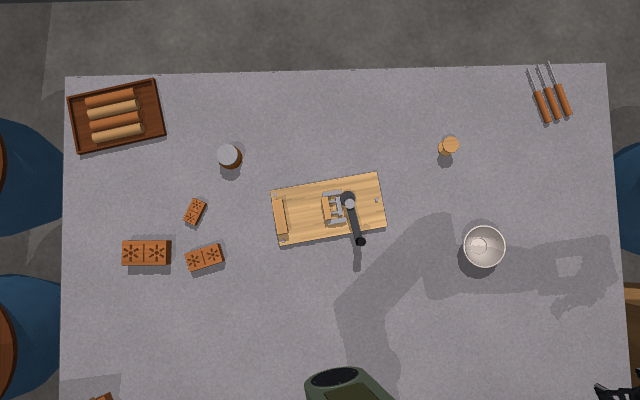

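View pics/side0.png

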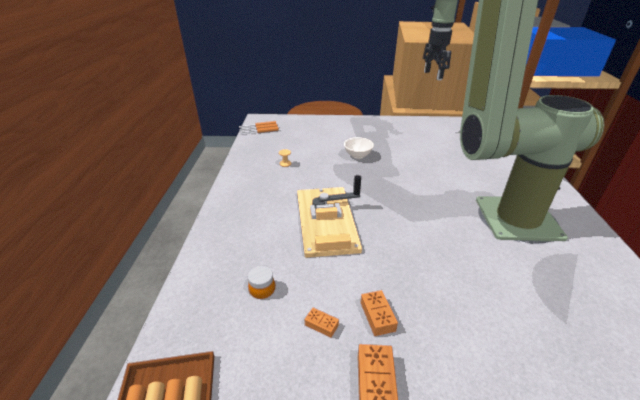

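The top view shows three blocks left of the jig: small (195,211), medium (204,257) and large (146,252). The fence is at (280,217), the lever's axis at (348,200) and the knob at (360,241). Next I'll measure them.

```bash
python3 - <<'E'
from h import *
T=dict(np.load('pics/top0.npz'))
im=cv2.cvtColor(T['pixels'],cv2.COLOR_RGB2HSV)
print(im[257,195],im[202,300],im[300,250])
def rects(m,z,amin=80):
    for c in cv2.findContours(m,cv2.RETR_EXTERNAL,cv2.CHAIN_APPROX_NONE)[0]:
        if cv2.contourArea(c)<amin: continue
        P=np.array([ray(T,p[0],z)[:2] for p in c],np.float32)
        (cx,cy),(w,h),a=cv2.minAreaRect(P*1000); uv=c[:,0].mean(0)
        print(uv.round(),'c',round(cx,1),round(cy,1),'size',round(w,1),round(h,1),'ang',round(a,1))
H,S,V=cv2.split(im)
m=((H<14)&(S>140)&(V>60)).astype(np.uint8)*255
m=cv2.morphologyEx(m,cv2.MORPH_CLOSE,np.ones((5,5)))
print('blocks');rects(m,.030)
m2=((H>=14)&(H<28)&(S>60)&(V>90)).astype(np.uint8)*255
m2=cv2.morphologyEx(m2,cv2.MORPH_CLOSE,np.ones((9,9)))
print('jig');rects(m2,.018)
crop=T['pixels'][160:290,110:400,::-1]
cv2.imwrite('pics/crop1.png',cv2.resize(crop,None,fx=2.7,fy=2.7,interpolation=cv2.INTER_CUBIC))
E
```

```text
[ 12 171 139] [ 17 111 199] [150   7 139]
blocks
[  4. 352.] c 215.1 866.0 size 212.5 30.6 ang 1.7
[204. 257.] c 442.4 358.7 size 48.6 93.5 ang 16.1
[145. 252.] c 458.2 509.8 size 125.0 62.5 ang 90.0
[194. 211.] c 561.8 383.3 size 38.7 63.2 ang 65.2
[552. 103.] c 827.1 -575.1 size 88.4 77.9 ang 17.2
[115. 115.] c 824.3 593.7 size 157.8 236.9 ang 11.5
jig
[632. 295.] c 311.5 -753.7 size 39.2 42.4 ang 85.2
[328. 208.] c 562.2 33.5 size 149.5 290.6 ang 8.9
[448. 146.] c 721.8 -293.9 size 43.8 59.7 ang 30.4
[117. 132.] c 780.2 595.3 size 28.4 134.4 ang 11.5
[112. 109.] c 845.2 608.8 size 28.3 134.4 ang 11.4
```

View pics/crop1.png

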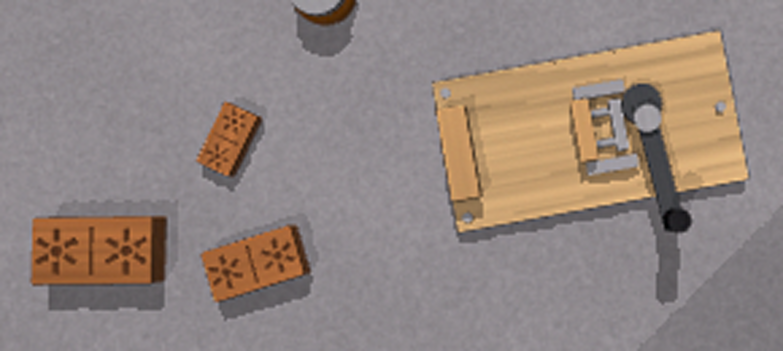

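Candidates: small (195,211) measures 39x63 mm, medium (204,257) 49x93 mm and large (146,252) 62x125 mm. The medium one fits 50x90, and the crop shows its carved face up. Jig: centre (562,33), 149.5x290.6 mm, which matches, with yaw 8.9°. Next I'll go and hover over the block.

```bash
cat >> h.py <<'E'
def psi(s):
    from scipy.spatial.transform import Rotation as Ro
    M=Ro.from_quat(s['eef_rot']).as_matrix(); return np.degrees(np.arctan2(M[1,0],M[0,0])),M
def go(x,y,z,ps=None):
    s=arm.sense(); p,M=psi(s); d=M.T@(np.array([x,y,z])-s['eef_pos'])
    print('t',s['clock'],'pos',(s['eef_pos']*1e3).round(1),'psi',round(p,2),'-> rz',None if ps is None else round(p-ps,2),'d',d.round(4),'F',s['wrist_force'].round(1),'w',round(s['grip_width'],4),'tilt',M[:2,2].round(3))
E
python3 -c "
from h import *
go(.45,-.1,.22,60); go(.43,.355,.22,106.1)"
```

```text
t 0.1 pos [ 177.9 -546.1  241.2] psi 18.03 -> rz -41.97 d [ 0.3968 -0.3399  0.022 ] F [-0.5 -0.1 -0.1] w 0.0854 tilt [-0.     0.002]
t 0.1 pos [ 177.9 -546.1  241.2] psi 18.03 -> rz -88.07 d [ 0.5186 -0.7787  0.023 ] F [-0.5 -0.1 -0.1] w 0.0854 tilt [-0.     0.002]
```

Call:
jog_arm(commands=[[0, 0, -42, 0.397, -0.34, 0.022, 0.085], [0, 0, -42, 0.397, -0.34, 0.022, 0.085], [0, 0, -42, 0.397, -0.34, 0.022, 0.085], [0, 0, -42, 0.397, -0.34, 0.022, 0.085], [0, 0, -42, 0.397, -0.34, 0.022, 0.085], [0, 0, -42, 0.397, -0.34, 0.022, 0.085], [0, 0, -42, 0.397, -0.34, 0.022, 0.085], [0, 0, -42, 0.397, -0.34, 0.022, 0.085]])

```text
clock: 1.1
eef_pos: [0.4387, -0.1183, 0.221]
eef_rot: [0.866, 0.5, 0.0, 0.0]
wrist_force: [0.7, -0.9, 0.2]
grip_width: 0.0851
grasp_force: 0.0
```

```bash
python3 -c "
from h import *
go(.44,.358,.2,106.1)"
```

```text
t 1.1 pos [ 438.7 -118.3  221. ] psi 60.03 -> rz -46.07 d [ 0.4133 -0.2369  0.0209] F [ 0.7 -0.9  0.2] w 0.0851 tilt [ 0. -0.]
```

Call:
jog_arm(commands=[[0, 0, -46, 0.4, -0.24, 0.02, 0.085], [0, 0, -46, 0.4, -0.24, 0.02, 0.085], [0, 0, -46, 0.4, -0.24, 0.02, 0.085], [0, 0, -46, 0.4, -0.24, 0.02, 0.085], [0, 0, -46, 0.4, -0.24, 0.02, 0.085], [0, 0, -46, 0.4, -0.24, 0.02, 0.085], [0, 0, -46, 0.4, -0.24, 0.02, 0.085], [0, 0, -46, 0.4, -0.24, 0.02, 0.085]])

```text
clock: 2.1
eef_pos: [0.4289, 0.349, 0.2005]
eef_rot: [0.6, 0.8, -0.0, -0.0]
wrist_force: [0.2, -0.9, 0.4]
grip_width: 0.0847
grasp_force: 0.0
```

Call:
jog_arm(commands=[[0, 0, 0, 0, 0, 0, 0.085], [0, 0, 0, 0, 0, 0, 0.085], [0, 0, 0, 0, 0, 0, 0.085]])

```text
clock: 2.48
eef_pos: [0.4302, 0.3448, 0.2012]
eef_rot: [0.602, 0.798, -0.0, 0.0]
wrist_force: [0.0, -0.4, 0.9]
grip_width: 0.0849
grasp_force: 0.0
```

```bash
python3 -c "
from h import *
c=snap('wrist','w1.png'); go(.44,.358,.2,106.1); print(-c['R'].T@c['t'], c['R'].round(2).tolist())"
```

```text
t 2.525 pos [430.3 344.9 201.3] psi 105.93 -> rz -0.17 d [0.01   0.0129 0.0013] F [ 0.  -0.5 -0.2] w 0.0853 tilt [-0. -0.]
[0.40829716 0.42221538 0.33357641] [[0.96, 0.28, -0.0], [0.26, -0.91, 0.31], [0.08, -0.3, -0.95]]
```

View pics/w1.png

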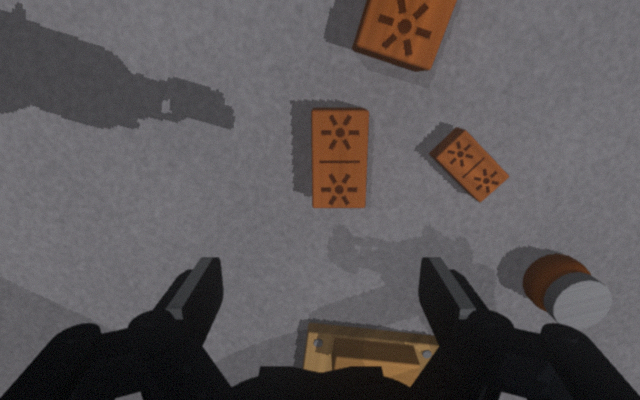

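The wrist view shows the medium block at (340,158), nearly aligned with the tool, and the fence end of the jig at the bottom.

```bash
cat >> h.py <<'E'
def block(c,z,near,vmin=60,save=None):
    H,S,V=cv2.split(cv2.cvtColor(c['pixels'],cv2.COLOR_RGB2HSV))
    m=((H<14)&(S>140)&(V>vmin)).astype(np.uint8)*255
    m=cv2.morphologyEx(m,cv2.MORPH_CLOSE,np.ones((9,9)))
    for k in cv2.findContours(m,cv2.RETR_EXTERNAL,cv2.CHAIN_APPROX_NONE)[0]:
        if cv2.contourArea(k)<300 or cv2.pointPolygonTest(k,near,False)<0: continue
        P=np.array([ray(c,p[0],z)[:2] for p in k],np.float32)
        r=cv2.minAreaRect(P*1000); print(vmin,np.round(r[0],1),np.round(r[1],1),round(r[2],1),k[:,0].min(0),k[:,0].max(0))
E
python3 -c "
from h import *
c=dict(np.load('pics/w1.npz'))
for v in(60,100,120): block(c,.032,(340,158),v)
hsv=cv2.cvtColor(c['pixels'],cv2.COLOR_RGB2HSV); print(hsv[100:118:2,340,2],hsv[200:214:2,330,2],hsv[140,306:320:2,2],hsv[140,360:374:2,2])
print([proj(c,(*ray(c,(340,158),.032)[:2],.032))])
go(.438,.355,.2)"
```

```text
60 [441.9 362.9] [48.7 89.3] 16.0 [312 109] [368 207]
100 [442.2 362.1] [48.5 87.6] 16.1 [312 111] [368 207]
120 [442.5 362.2] [47.6 87.5] 16.2 [313 111] [367 207]
[104  72  74  69  63  90 120 125 123] [ 79  66  96 130 109 106 106] [ 71  71  68 101 131 131 129] [131 126 130 129  97  92  98]
[array([340., 158.])]
t 2.525 pos [430.3 344.9 201.3] psi 105.93 -> rz None d [0.0076 0.0102 0.0013] F [ 0.  -0.5 -0.2] w 0.0853 tilt [-0. -0.]
```

```bash
python3 -c "
from h import *
go(.4423,.3622,.06,106.1)"
```

```text
t 2.525 pos [430.3 344.9 201.3] psi 105.93 -> rz -0.17 d [0.0134 0.0163 0.1413] F [ 0.  -0.5 -0.2] w 0.0853 tilt [-0. -0.]
```

Call:
jog_arm(commands=[[0, 0, 0, 0.0134, 0.0163, 0.05, 0.085], [0, 0, 0, 0.0134, 0.0163, 0.1, 0.085], [0, 0, 0, 0.0134, 0.0163, 0.141, 0.085], [0, 0, 0, 0.0134, 0.0163, 0.141, 0.085], [0, 0, 0, 0.0134, 0.0163, 0.141, 0.085], [0, 0, 0, 0.0134, 0.0163, 0.141, 0.085]])

```text
clock: 3.28
eef_pos: [0.4441, 0.3645, 0.0631]
eef_rot: [0.602, 0.799, 0.002, 0.001]
wrist_force: [0.9, -0.2, -0.0]
grip_width: 0.0847
grasp_force: 0.0
```

```bash
python3 -c "
from h import *
go(.4423,.3622,.015,106.1)"
```

```text
t 3.275 pos [444.1 364.5  63.1] psi 106.01 -> rz -0.09 d [-0.0017 -0.0026  0.0481] F [ 0.9 -0.2 -0. ] w 0.0847 tilt [0.005 0.003]
```

Call:
jog_arm(commands=[[0, 0, 0, -0.001, -0.0015, 0.03, 0.085], [0, 0, 0, -0.001, -0.0015, 0.046, 0.085], [0, 0, 0, -0.001, -0.0015, 0.046, 0.085], [0, 0, 0, -0.001, -0.0015, 0.046, 0.085], [0, 0, 0, -0.001, -0.0015, 0.046, 0.085]])

```text
clock: 3.9
eef_pos: [0.4417, 0.3627, 0.0154]
eef_rot: [0.602, 0.799, 0.001, 0.0]
wrist_force: [0.5, 0.0, 0.5]
grip_width: 0.085
grasp_force: 0.0
```

```bash
python3 -c "
from h import *
go(.4423,.3622,.015,106.1)"
```

```text
t 3.9 pos [441.7 362.7  15.4] psi 106.04 -> rz -0.06 d [-0.0006  0.0004  0.0004] F [0.5 0.  0.5] w 0.085 tilt [0.002 0.001]
```

Call:
jog_arm(commands=[[0, 0, 0, 0, 0, 0, 0.04], [0, 0, 0, 0, 0, 0, 0.04], [0, 0, 0, 0, 0, 0, 0.04], [0, 0, 0, 0, 0, 0, 0.04], [0, 0, 0, 0, 0, 0, 0.04], [0, 0, 0, 0, 0, 0, 0.04]], newtons=40)

```text
clock: 4.65
eef_pos: [0.4414, 0.3624, 0.0148]
eef_rot: [0.602, 0.799, 0.001, 0.0]
wrist_force: [0.7, -0.6, 4.6]
grip_width: 0.0491
grasp_force: 43.6
```

Call:
jog_arm(commands=[[0, 0, 0, 0, 0, -0.03, 0.04], [0, 0, 0, 0, 0, -0.08, 0.04], [0, 0, 0, 0, 0, -0.13, 0.04], [0, 0, 0, 0, 0, -0.135, 0.04], [0, 0, 0, 0, 0, -0.135, 0.04], [0, 0, 0, 0, 0, -0.135, 0.04]])

```text
clock: 5.4
eef_pos: [0.439, 0.361, 0.1464]
eef_rot: [0.602, 0.799, -0.003, -0.001]
wrist_force: [-0.2, 0.5, -1.0]
grip_width: 0.0494
grasp_force: 43.0
```

```bash
python3 - <<'E'
from h import *
a=np.radians(8.9);J=np.array([.5637,.0236]);
N=J+.075*np.array([-np.sin(a),np.cos(a)]);print('nest',N)
go(*N,.15,98.9)
c=snap('wrist','w2.png'); block(c,.15-.015+.032,(0,0))
E
```

```text
nest [0.55209672 0.09769699]
t 5.4 pos [439.  361.  146.4] psi 106.03 -> rz 7.13 d [-0.2843  0.036  -0.0034] F [-0.2  0.5 -1. ] w 0.0494 tilt [-0.005 -0.003]
```

```bash
python3 - <<'E'
from h import *
T=dict(np.load('pics/top0.npz'));S_=dict(np.load('pics/side0.npz'))
# predicted jig points in each view vs observations
a=np.radians(8.9);J=np.array([.5637,.0236]);R=np.array([[np.cos(a),-np.sin(a)],[np.sin(a),np.cos(a)]])
def P(x,y,z): return [*(J+R@np.array([x,y])),z]
out=[]
for n,c,(x0,y0,x1,y1) in(('top',T,(265,165,395,252)),('side',S_,(285,165,375,265))):
    k=5 if n=='top' else 6
    im=cv2.resize(c['pixels'][y0:y1,x0:x1,::-1],None,fx=k,fy=k,interpolation=cv2.INTER_CUBIC)
    def poly(pts,col):
        q=np.array([(proj(c,P(*p))-[x0,y0]+.5)*k for p in pts]).astype(int); cv2.polylines(im,[q],True,col,1)
    poly([(-.075,-.135,.018),(.075,-.135,.018),(.075,.155,.018),(-.075,.155,.018)],(255,0,0))
    poly([(-.045,.125,.048),(.045,.125,.048),(.045,.153,.048),(-.045,.153,.048)],(0,0,255))
    poly([(-.03,.007,.047),(.03,.007,.047),(.03,.025,.047),(-.03,.025,.047)],(0,255,0))
    q=(proj(c,P(0,-.120,.025))-[x0,y0]+.5)*k; cv2.circle(im,tuple(q.astype(int)),4,(255,0,255),1)
    q=(proj(c,P(-.0998,-.052,.107))-[x0,y0]+.5)*k; cv2.circle(im,tuple(q.astype(int)),20,(255,255,0),1)
    cv2.imwrite(f'pics/ov_{n}.png',im)
E
```

```text
(no output)
```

View pics/ov_top.png

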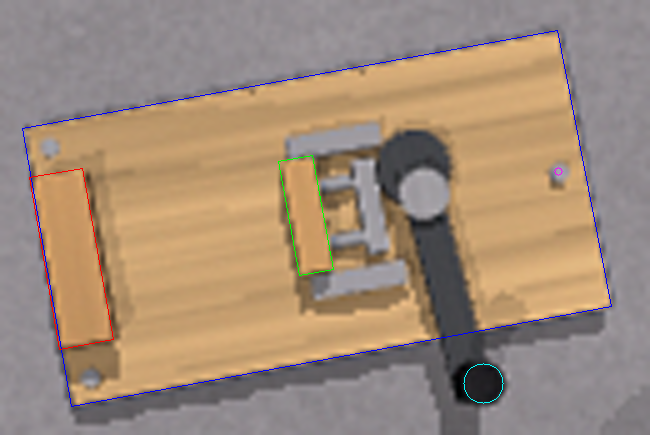

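View pics/ov_side.png

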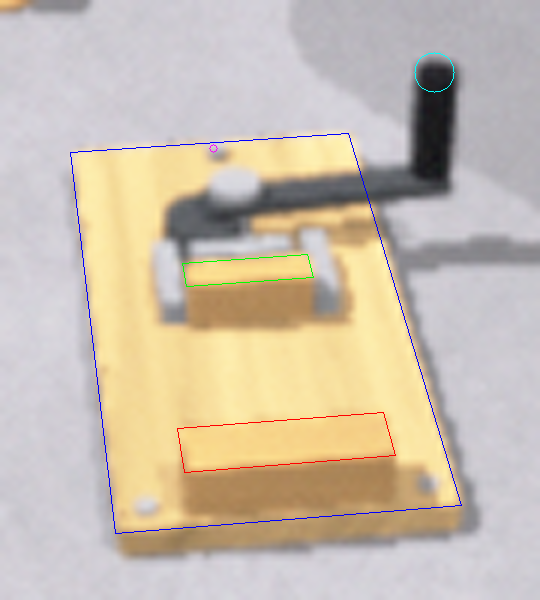

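Both overlays match the jig's board, fence, jaw, stud (558,172 in the enlarged top crop) and knob to about a pixel. The jig pose is (563.7, 23.6) mm, yaw 8.9°. Next I'll carry the block over the nest.

Call:
jog_arm(commands=[[0, 0, 2, -0.06, 0.008, -0.003, 0.04], [0, 0, 4, -0.12, 0.015, -0.003, 0.04], [0, 0, 6, -0.18, 0.023, -0.003, 0.04], [0, 0, 7.1, -0.24, 0.03, -0.003, 0.04], [0, 0, 7.1, -0.284, 0.036, -0.003, 0.04], [0, 0, 7.1, -0.284, 0.036, -0.003, 0.04], [0, 0, 7.1, -0.284, 0.036, -0.003, 0.04], [0, 0, 7.1, -0.284, 0.036, -0.003, 0.04]])

```text
clock: 6.45
eef_pos: [0.5529, 0.1002, 0.1514]
eef_rot: [0.649, 0.761, -0.001, -0.001]
wrist_force: [-0.2, 0.1, -1.6]
grip_width: 0.0495
grasp_force: 42.8
```

```bash
python3 -c "
from h import *
go(.5521,.0977,.075,98.9)"
```

```text
t 6.45 pos [552.9 100.2 151.4] psi 99.03 -> rz 0.13 d [-0.0024 -0.001   0.0764] F [-0.2  0.1 -1.6] w 0.0495 tilt [-0.002  0.   ]
```

Call:
jog_arm(commands=[[0, 0, 0.1, -0.002, -0.001, 0.04, 0.04], [0, 0, 0.1, -0.002, -0.001, 0.075, 0.04], [0, 0, 0.1, -0.002, -0.001, 0.075, 0.04], [0, 0, 0.1, -0.002, -0.001, 0.075, 0.04], [0, 0, 0.1, -0.002, -0.001, 0.075, 0.04]])

```text
clock: 7.08
eef_pos: [0.5549, 0.0974, 0.0794]
eef_rot: [0.65, 0.76, 0.001, 0.002]
wrist_force: [-0.1, -0.4, -0.5]
grip_width: 0.0492
grasp_force: 42.7
```

```bash
python3 - <<'E'
from h import *
go(.5521,.0977,.035,98.9)
a=snap('side','s3.png');b=snap('wrist','w3.png');c=snap('top','t3.png')
k=cv2.resize(a['pixels'][150:280,270:400,::-1],(400,400),interpolation=2)
cv2.imwrite('pics/m3.png',np.hstack([k,cv2.resize(c['pixels'][150:280,260:390,::-1],(400,400),interpolation=2)]))
E
```

```text
t 7.075 pos [554.9  97.4  79.4] psi 98.88 -> rz -0.02 d [ 0.0007 -0.0029  0.0444] F [-0.1 -0.4 -0.5] w 0.0492 tilt [0.004 0.   ]
```

View pics/m3.png

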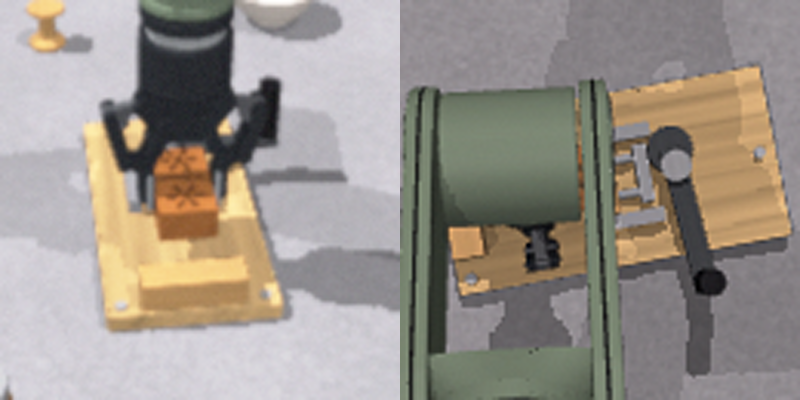

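The block hangs level above the gap and in line with the fence and jaw.

Call:
jog_arm(commands=[[0, 0, 0, 0, -0.001, 0.02, 0.04], [0, 0, 0, 0, -0.001, 0.037, 0.04], [0, 0, 0, 0, -0.001, 0.037, 0.04], [0, 0, 0, 0, -0.001, 0.037, 0.04], [0, 0, 0, 0, -0.001, 0.037, 0.04]])

```text
clock: 7.85
eef_pos: [0.5531, 0.0968, 0.0411]
eef_rot: [0.651, 0.759, 0.001, 0.001]
wrist_force: [0.3, 0.2, -1.7]
grip_width: 0.0496
grasp_force: 42.8
```

```bash
python3 - <<'E'
from h import *
go(.5521,.0977,.033,98.9)
E
```

```text
t 7.85 pos [553.1  96.8  41.1] psi 98.84 -> rz -0.06 d [ 0.001  -0.0008  0.0081] F [ 0.3  0.2 -1.7] w 0.0496 tilt [0.002 0.   ]
```

Call:
jog_arm(commands=[[0, 0, 0, 0.001, -0.0005, 0.005, 0.04], [0, 0, 0, 0.001, -0.0005, 0.0075, 0.04], [0, 0, 0, 0.001, -0.0005, 0.0075, 0.04], [0, 0, 0, 0.001, -0.0005, 0.0075, 0.04]])

```text
clock: 8.35
eef_pos: [0.5517, 0.0978, 0.0328]
eef_rot: [0.651, 0.759, 0.0, 0.0]
wrist_force: [0.2, 0.6, -0.1]
grip_width: 0.0493
grasp_force: 43.1
```

```bash
python3 - <<'E'
from h import *
go(.5521,.0977,.033,98.9)
E
```

```text
t 8.35 pos [551.7  97.8  32.8] psi 98.83 -> rz -0.07 d [-0.0002  0.0004 -0.0002] F [ 0.2  0.6 -0.1] w 0.0493 tilt [0. 0.]
```

Call:
jog_arm(commands=[[0, 0, 0, 0, 0, 0.0005, 0.085], [0, 0, 0, 0, 0, 0.0005, 0.085], [0, 0, 0, 0, 0, 0.0005, 0.085], [0, 0, 0, 0, 0, 0.0005, 0.085], [0, 0, 0, 0, 0, 0.0005, 0.085]])

```text
clock: 8.98
eef_pos: [0.5516, 0.0978, 0.0323]
eef_rot: [0.651, 0.759, -0.0, -0.0]
wrist_force: [0.1, 0.6, 0.6]
grip_width: 0.0852
grasp_force: 0.0
```

Call:
jog_arm(commands=[[0, 0, 0, 0, 0, -0.03, 0.085], [0, 0, 0, 0, 0, -0.08, 0.085], [0, 0, 0, 0, 0, -0.13, 0.085], [0, 0, 0, 0, 0, -0.15, 0.085], [0, 0, 0, 0, 0, -0.15, 0.085]])

```text
clock: 9.6
eef_pos: [0.5532, 0.0978, 0.1847]
eef_rot: [0.651, 0.759, 0.002, 0.002]
wrist_force: [0.3, -0.2, -0.2]
grip_width: 0.0848
grasp_force: 0.0
```

```bash
python3 - <<'E'
from h import *
a=np.radians(8.9);J=np.array([.5637,.0236]);R=np.array([[np.cos(a),-np.sin(a)],[np.sin(a),np.cos(a)]])
for q in (0,.2,1.5):
    l=q+np.radians(4.06)+np.pi
    K=J+R@(np.array([0,-.045])+.1*np.array([np.cos(l),np.sin(l)])); print('knob',q,K.round(4),'lever dir',np.degrees(l)%360+8.9)
# block from side
c=snap('side','s4.png')
block(c,.05,tuple(proj(c,[.5521,.0977,.05]).astype(float)),100)
k=cv2.resize(c['pixels'][150:280,270:400,::-1],(500,500),interpolation=2);cv2.imwrite('pics/m4.png',k)
go(.46,-.06,.18,55)
print(arm.sense()['joints'])
E
```

```text
knob 0 [ 0.4732 -0.0433] lever dir 192.96
knob 0.2 [ 0.4796 -0.0622] lever dir 204.4191559026165
knob 1.5 [ 0.5861 -0.1197] lever dir 278.90366926962344
100 [551.  100.2] [50.8 91.9] 8.8 [319 212] [340 234]
t 9.65 pos [551.8  97.8 182.6] psi 98.84 -> rz 43.84 d [-0.1418 -0.1149  0.0025] F [0.4 1.2 0. ] w 0.085 tilt [0.001 0.   ]
[ 2.09181661e-02  2.30869973e-01  1.64098019e+00  2.36924122e-05
  1.26852046e+00 -1.33339995e-01]
```

The side view puts the released block at (551,100) mm, yaw 8.8°, against the nest at (552,98) mm, so it is in place. Next is the knob, predicted at (473,-43) mm; the overlay matched it.

```bash
python3 -c "
from h import *
go(.4732,-.0433,.17,13)"
```

```text
t 9.65 pos [551.8  97.8 182.6] psi 98.84 -> rz 85.84 d [-0.1273 -0.0993  0.0125] F [0.4 1.2 0. ] w 0.085 tilt [0.001 0.   ]
```

View pics/m4.png

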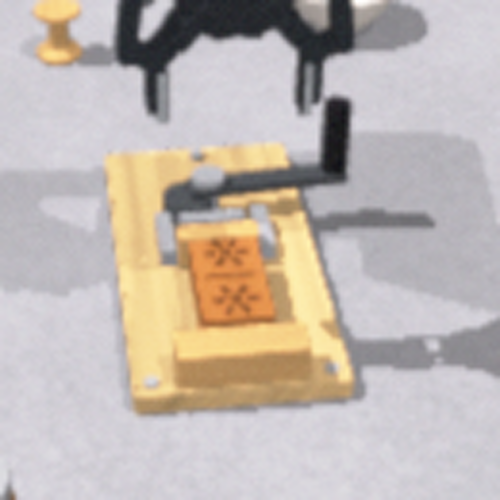

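The block lies flat at (233,280) in the crop, carved face up and centred between jaw and fence.

Call:
jog_arm(commands=[[0, 0, 10, -0.016, -0.012, 0, 0.085], [0, 0, 20, -0.032, -0.025, 0, 0.085], [0, 0, 30, -0.048, -0.037, 0, 0.085], [0, 0, 40, -0.064, -0.05, 0, 0.085], [0, 0, 50, -0.08, -0.062, 0, 0.085], [0, 0, 60, -0.096, -0.075, 0.004, 0.085], [0, 0, 70, -0.112, -0.087, 0.008, 0.085], [0, 0, 78, -0.127, -0.099, 0.012, 0.085]])

```text
clock: 10.65
eef_pos: [0.4713, -0.0431, 0.1678]
eef_rot: [0.984, 0.178, -0.002, -0.001]
wrist_force: [1.2, -0.0, 0.3]
grip_width: 0.0851
grasp_force: 0.0
```

Call:
jog_arm(commands=[[0, 0, 8, 0, 0, 0, 0.085], [0, 0, 8, 0, 0, 0, 0.085], [0, 0, 8, 0, 0, 0, 0.085]])

```text
clock: 11.02
eef_pos: [0.4726, -0.0427, 0.1692]
eef_rot: [0.994, 0.113, -0.001, -0.0]
wrist_force: [-0.5, -0.1, 0.9]
grip_width: 0.0853
grasp_force: 0.0
```

```bash
python3 -c "
from h import *
go(.4732,-.0433,.075,13)
T=snap('wrist','w5.png'); print(proj(T,[.4732,-.0433,.107]))
g=cv2.cvtColor(T['pixels'],cv2.COLOR_RGB2GRAY); u,v=proj(T,[.4732,-.0433,.107]).astype(int)
"
```

```text
t 11.025 pos [472.6 -42.7 169.2] psi 12.96 -> rz -0.04 d [0.0006 0.0009 0.0942] F [-0.5 -0.1  0.9] w 0.0853 tilt [-0.002  0.001]
[323.86148391 217.1359159 ]
```

View pics/w5.png

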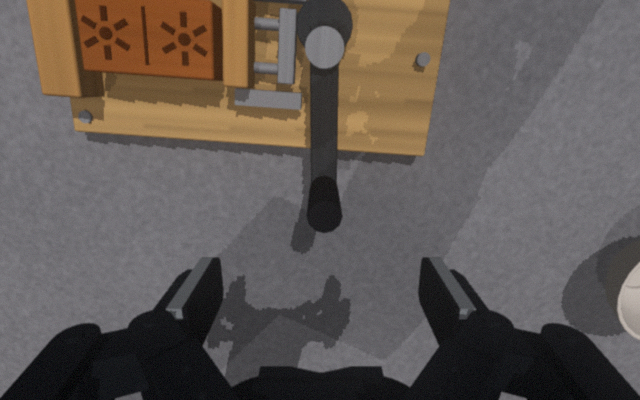

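The knob's top is at (324,215) against the predicted (324,217). The fingers straddle it, so I'll descend.

Call:
jog_arm(commands=[[0, 0, 0, 0.001, 0.001, 0.04, 0.085], [0, 0, 0, 0.001, 0.001, 0.08, 0.085], [0, 0, 0, 0.001, 0.001, 0.095, 0.085], [0, 0, 0, 0.001, 0.001, 0.095, 0.085], [0, 0, 0, 0.001, 0.001, 0.095, 0.085]])

```text
clock: 11.7
eef_pos: [0.4759, -0.044, 0.0767]
eef_rot: [0.994, 0.112, 0.001, 0.001]
wrist_force: [0.7, -0.2, 0.5]
grip_width: 0.0853
grasp_force: 0.0
```

Call:
jog_arm(commands=[[0, 0, 0, 0, 0, 0, 0.015], [0, 0, 0, 0, 0, 0, 0.015], [0, 0, 0, 0, 0, 0, 0.015], [0, 0, 0, 0, 0, 0, 0.015], [0, 0, 0, 0, 0, 0, 0.015], [0, 0, 0, 0, 0, 0, 0.015], [0, 0, 0, 0, 0, 0, 0.015]], newtons=40)

```text
clock: 12.58
eef_pos: [0.4747, -0.0441, 0.0757]
eef_rot: [0.994, 0.112, 0.0, 0.0]
wrist_force: [-1.8, -1.7, 5.3]
grip_width: 0.0214
grasp_force: 39.3
```

```bash
cat > arc.py <<'E'
from h import *
import sys
def arc(q0,qs):
    s=arm.sense(); p,M=psi(s)
    a=np.radians(8.9);J=np.array([.5637,.0236]);R=np.array([[np.cos(a),-np.sin(a)],[np.sin(a),np.cos(a)]])
    A=J+R@[0,-.045]
    v=s['eef_pos'][:2]-A; l=np.degrees(np.arctan2(v[1],v[0]))%360
    print('radius',np.hypot(*v)*1e3,'lever q',np.radians(l-8.9-180-4.06),'axis',A)
    for q in qs:
        L=np.radians(180+4.06+8.9)+q; K=A+.1*np.array([np.cos(L),np.sin(L)])
        d=M.T@np.array([*(K-s['eef_pos'][:2]),0]); print(round(q,3),'rz',round(p-(13+np.degrees(q)),1),d[:2].round(4))
    go(*K,.074)
arc(0,[float(x) for x in sys.argv[1:]])
E
python3 arc.py .1 .25 .4 .55 .7 .85 1 1.15
```

```text
radius 98.71606168877896 lever q 0.011241328519294786 axis [ 0.57066197 -0.02085819]
0.1 rz -5.9 [-0.0008  0.0089]
0.25 rz -14.5 [0.0019 0.0236]
0.4 rz -23.1 [0.0067 0.0378]
0.55 rz -31.7 [0.0136 0.0511]
0.7 rz -40.3 [0.0224 0.0633]
0.85 rz -48.9 [0.0329 0.074 ]
1.0 rz -57.4 [0.0448 0.0829]
1.15 rz -66.0 [0.058  0.0901]
t 12.575 pos [474.7 -44.1  75.7] psi 12.85 -> rz None d [0.058  0.09   0.0018] F [-1.8 -1.7  5.3] w 0.0214 tilt [ 0.    -0.001]
```

The knob is held. The first swing goes to about 1.0 rad.

Call:
jog_arm(commands=[[0, 0, -6, -0.001, 0.009, 0, 0.015], [0, 0, -14.5, 0.001, 0.0236, 0, 0.015], [0, 0, -23, 0.006, 0.0378, 0, 0.015], [0, 0, -31.7, 0.0132, 0.0511, 0, 0.015], [0, 0, -40.3, 0.0222, 0.0633, 0, 0.015], [0, 0, -49, 0.0328, 0.074, 0, 0.015], [0, 0, -57.4, 0.0448, 0.0829, 0, 0.015], [0, 0, -57.4, 0.0448, 0.0829, 0, 0.015]])

```text
clock: 13.58
eef_pos: [0.5372, -0.1155, 0.0757]
eef_rot: [0.819, 0.574, -0.0, 0.0]
wrist_force: [-2.3, -3.0, 5.9]
grip_width: 0.0208
grasp_force: 41.2
```

```bash
python3 arc.py 1.1 1.2 1.3 1.4 1.5 
```

```text
radius 100.36866516462246 lever q 1.004629771035817 axis [ 0.57066197 -0.02085819]
1.1 rz -5.9 [0.0009 0.0095]
1.2 rz -11.6 [0.0024 0.0194]
1.3 rz -17.4 [0.0049 0.0291]
1.4 rz -23.1 [0.0083 0.0385]
1.5 rz -28.8 [0.0127 0.0474]
t 13.575 pos [ 537.2 -115.5   75.7] psi 70.12 -> rz None d [0.0127 0.0474 0.0017] F [-2.3 -3.   5.9] w 0.0208 tilt [ 0.    -0.001]
```

Call:
jog_arm(commands=[[0, 0, -6, 0.001, 0.0095, 0, 0.015], [0, 0, -11.6, 0.0024, 0.0194, 0, 0.015], [0, 0, -17.4, 0.0049, 0.029, 0, 0.015], [0, 0, -23, 0.0083, 0.0385, 0, 0.015], [0, 0, -28.8, 0.0127, 0.0474, 0, 0.015], [0, 0, -28.8, 0.0127, 0.0474, 0, 0.015], [0, 0, -28.8, 0.0127, 0.0474, 0, 0.015]])

```text
clock: 14.45
eef_pos: [0.5861, -0.1206, 0.0758]
eef_rot: [0.65, 0.76, -0.001, 0.002]
wrist_force: [0.2, -7.5, 2.4]
grip_width: 0.0208
grasp_force: 40.8
```

```bash
python3 arc.py 1.5; python3 - <<'E'
from h import *
o=[]
for n,(x,y) in(('top',(260,150)),('side',(270,150))):
    c=snap(n,n+'6.png'); o.append(cv2.resize(c['pixels'][y:y+130,x:x+130,::-1],(400,400),interpolation=2))
cv2.imwrite('pics/m6.png',np.hstack(o))
E
```

```text
radius 100.95668923545331 lever q 1.4986115541100162 axis [ 0.57066197 -0.02085819]
1.5 rz -0.1 [0.001  0.0001]
t 14.45 pos [ 586.1 -120.6   75.8] psi 98.86 -> rz None d [0.001  0.0001 0.0018] F [ 0.2 -7.5  2.4] w 0.0208 tilt [ 0.002 -0.003]
```

View pics/m6.png

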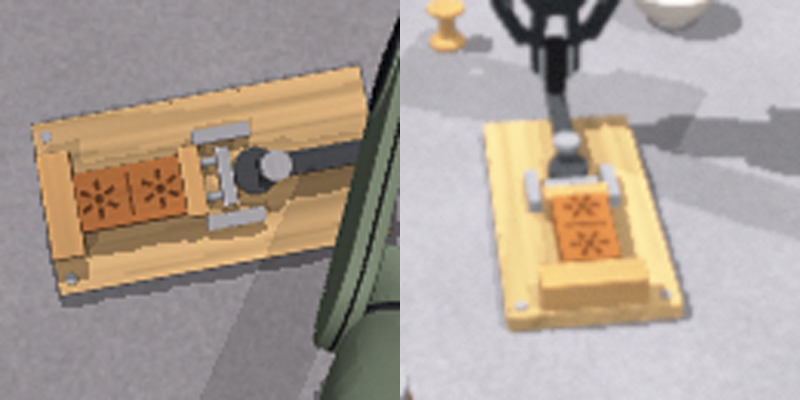

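The jaw has closed and the block is held against the fence. I'll let it settle and measure the lever's angle from its edges in the images.

Call:
jog_arm(commands=[[0, 0, 0, 0, 0, 0, 0.015], [0, 0, 0, 0, 0, 0, 0.015]])

```text
clock: 14.8
eef_pos: [0.5861, -0.1206, 0.0758]
eef_rot: [0.65, 0.76, -0.001, 0.002]
wrist_force: [0.4, -7.4, 2.0]
grip_width: 0.021
grasp_force: 40.8
```

```bash
python3 arc.py 1.5; python3 - <<'E'
from h import *
T=snap('top','top7.png'); S=snap('side','side7.png'); W=snap('wrist','w7.png')
a=np.radians(8.9);J=np.array([.5637,.0236]);R=np.array([[np.cos(a),-np.sin(a)],[np.sin(a),np.cos(a)]])
# scan across lever in the plane z=.047 at jig y=-60..-110, find dark span in jig x
for n,c in(('top',T),('side',S),('wrist',W)):
    g=cv2.cvtColor(c['pixels'],cv2.COLOR_RGB2GRAY)
    for y in(-.075,-.085,-.095,-.105):
        xs=np.arange(-.03,.03,.0005)
        v=[]
        for x in xs:
            u=proj(c,[*(J+R@[x,y]),.047]); v.append(cv2.getRectSubPix(g.astype(np.float32),(1,1),tuple(u.astype(float)))[0,0])
        v=np.array(v); d=xs[v<(v.min()+np.percentile(v,85))/2]
        print(n,y,'dark x',d.min()*1e3 if len(d) else None,d.max()*1e3 if len(d) else None,len(d)*.5,'v',v.min(),v.max())
E
```

```text
radius 100.96592001153037 lever q 1.4978550321439073 axis [ 0.57066197 -0.02085819]
1.5 rz -0.1 [0.001  0.0002]
t 14.8 pos [ 586.1 -120.6   75.8] psi 98.85 -> rz None d [0.001  0.0002 0.0018] F [ 0.4 -7.4  2. ] w 0.021 tilt [ 0.002 -0.003]
top -0.075 dark x -30.0 9.000000000000036 39.5 v 52.17515 169.51657
top -0.085 dark x -30.0 9.500000000000036 40.0 v 68.765465 170.13791
top -0.095 dark x -28.999999999999996 9.000000000000036 38.5 v 67.27866 170.90123
top -0.105 dark x -30.0 8.500000000000036 39.0 v 55.371506 168.84013
side -0.075 dark x -30.0 9.000000000000036 39.5 v 104.13281 221.84792
side -0.085 dark x -30.0 9.000000000000036 39.5 v 98.10945 219.99673
side -0.095 dark x -11.999999999999982 9.500000000000036 22.0 v 98.24217 195.94743
side -0.105 dark x -11.499999999999982 9.000000000000036 21.0 v 94.22214 181.57101
wrist -0.075 dark x -24.499999999999993 9.500000000000036 34.5 v 48.02661 155.36131
wrist -0.085 dark x -23.999999999999993 9.500000000000036 34.0 v 47.378105 156.5012
wrist -0.095 dark x -22.999999999999993 9.500000000000036 33.0 v 49.45593 157.3536
wrist -0.105 dark x -30.0 9.500000000000036 39.0 v 45.72415 155.60947
```

View pics/w7.png

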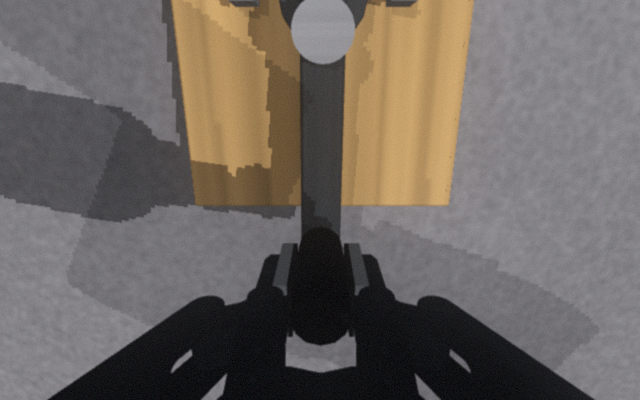

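In the wrist view the lever's edges are 302/341 at row 200 and 300/345 at row 60. The board's edges are 193/450 and 176/470, so lever and board share a centre line. Its measured right edge stays 9.0–9.5 mm off the jig's centre line all along, so the lever points along -y, at about 1.498 rad, over the stud. Handing in.

```bash
python3 -c "
from rig import arm
print(arm.hand_in())"
```

```text
the job is handed in; nothing more can be done
None
```

The job is handed in, with no verdict returned: the block is gripped against the fence, carved face up, and the arm still holds the knob at about 1.50 rad (highest lift), 14.8 s on the clock, with bowl, spool and jar not touched.

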